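# Put two spice tins home in the sloped rack

### The arm

A 6-joint arm with a two-finger parallel gripper is mounted at the origin on the work surface. World frame = base frame: x ahead of the robot, y to its left, z up, the work surface at z = 0. Lengths are in m, angles in degrees, forces in N, time in s.
With the tool pointing down it reaches from about 0.3 to 0.75 m from the base axis. Payload 8.5 kg.
Tool frame: the origin (TCP) lies at the very end of the fingers, on their centre line; the grasp point (between the pads) lies env.pinch_z behind it (env.pinch_z is the distance from the TCP to the grasp point, in m); z points along the fingers, y is the line along which they close (so a half turn about z gives the same grasp; the last joint's range is limited). The gripper opens to 85 mm and grips with 20 to 120 N. Pads are 22 mm wide; open, the fingers measure 114 mm over their backs; the gripper's body (76 mm by 85 mm) begins 54 mm behind the grasp point. The pads swing forward as they close: fully open they stand 13 mm farther back than shut.
Start: joints at [62.149, 21.807, 74.336, -0, 83.858, -12.336], TCP at [0.147, 0.53, 0.231] pointing down, gripper open.
Joint ranges: [-178.18, 178.18], [-50.72, 133.34], [12.68, 142.11], [-81.47, 261.47], [9.98, 163.14], [-165.26, 165.26]. Speed limits (degrees/s): [136.94, 136.94, 180, 180, 180, 180].

### API

Orientations are given as a 3x3 rotation matrix whose columns are the frame's x, y, z axes.
In Python, from rig import telemetry, get_image, env gives the robot as it stands. The module is installed in compiled form; this text tells all that it offers.
- The arm moves only by the tool apply_moves, never from a script. Its argument "series" is a list of rows, each a list of 7 numbers: the shift along the tool's x, y, z in mm, then the turn, a rotation vector about the tool's x, y, z in degrees, then the opening, from 0 (shut) to 1 (fully open). A call has 1 to 12 rows; each row shifts and turns the commanded pose from where the row before left it, along the tool's axes as they then stand; what a row does not reach is not made up. A row lasts 1/8 s, in which the tool goes at most 62.5 mm and 10.7 degrees, less where a joint would pass 70% of its speed; a pose out of reach is approached as far as the arm can. A call with a gripper value outside its range is refused whole. The fingers move at their own pace and stop on an object; "grip_force" is the grip in N (left out, the last holds). Time passes only in rows, so rows that do not move let the fingers close. It gives the time, the measured TCP pose, the force, the opening and the grip force at its end, in the units of the state.
- telemetry.observe(): the state, without advancing time (a new reading comes with each control period).
- get_image(name): name is "scene" or "top" or "wrist"; returns a dict with "frame" (400x640x3 uint8, red, green, blue), "z_map" (400x640 float32, m along the optical axis (not along the pixel's ray), 0 where there is no reading), "vertical_fov" (degrees; the focal length in pixels is half the picture's height over the tangent of half this angle, whatever the lens; pixels are square), "cx", "cy" (the principal point, pixels), "eye" and "attitude" of the camera in the world; the wrist camera has in their place "mount" (4x4, takes a point from camera to tool coordinates, whose origin is the TCP and whose axes are the flange's). Camera axes: x right, y up, looking along -z (the intrinsics and any distortion apply to the point x, -y, -z); pixel columns grow to the right and rows downward; lengths in m; the calibration is good to about 2 mm. A picture is of the moment at which its call begins: read the wrist's pose just before it.
- env.close_job(): hands the job in; it is judged then, once.
The state is a dict: "time_s": time; "q": joint angles; "qvel": joint speeds; "joint_efforts": joint torques, N m; "position": TCP position; "tool_rot": TCP orientation; "ft_force": force on the tool from outside, world axes, zero at the start; "wrist_torque": the same for the moment, N m; "grip_width": finger opening in m; "gripper_force": force on a finger pad.
Only numpy, scipy, OpenCV 4.12 (cv2) and the standard library are available. Lean on these libraries where they do the work, as an engineer would, in place of code of your own. Each camera call takes 0.05 s, during which the arm holds its last target. There are 200 camera calls.

### The job

Put the red spice tin from the table into the empty lane of the sloped rack, and slide it and the green tin, which has stuck part-way down the other lane, down the slope until each rests flat against the back stop under the wire shelf. Both tins stay upright on the tray floor, lids up, each in its own lane. Leave the mug, the pepper grinder and the bowl where they are.

Things in the scene. Friction and masses are not known exactly. Their poses are not given: they have to be found in the camera images.
- rack: Fixed wooden rack; its tray floor slopes down at 18 degrees away from the robot. Origin on the floor's surface at the foot of the back stop, midway between two lanes, 30 mm above the table. x runs down the slope (floor from -260 mm, the high open end, to 0 at the stop), y across to the left, z normal to the floor. 196 mm wide; stop 30 mm high. Tins do not slide by themselves (friction 0.5 to 0.7).
- green_lane (a point): Foot of the back stop at the middle of the green tin's lane (rack y = +52.5 mm), on the tray floor; axes as the rack. Both lanes are straight, 66 mm clear, with a rail 10 mm high and 6 mm thick along each side.
- red_lane (a point): Foot of the back stop at the middle of the empty lane for the red tin (rack y = -52.5 mm), on the tray floor; axes as the rack.
- shelf_edge (a point): Middle of the near edge of the level wire shelf (6 mm steel rods 25 mm apart, 200 mm wide) over the tray's low end: 217 mm above the table, 85 mm (level) before the stop; the shelf goes on to 17 mm beyond it, borne by two posts behind the stop; a small fixed jar stands on it. The low end is reached only with the hand leaning back to the high end, fingers pointing under the shelf.
- red_tin_mid (a point): Centre of the red tin (red body and lid, pale label): a box 60 mm long (its x), 50 mm wide (its y), 70 mm high (its z, towards the lid), about 0.13 to 0.25 kg, loose. The point is half-way up, 35 mm above its underside. At the start it stands on the table in any one of three places right of the rack (the mug and the grinder have the other two). Its length goes along the lane; either end may lead.
- green_tin_mid (a point): Centre of the green tin (green body and lid, pale label), same size, mass and axes as the red one. At the start it stands on the sloping floor of the lane at y = +52.5 mm of the rack, its centre 110 to 165 mm up the slope from the stop.
- red_tin: The red tin again: origin at the centre of its underside, axes as above.
- green_tin: The green tin again: origin at the centre of its underside, axes as above.
- mug: Grey mug, 80 mm across, 90 mm high, with a handle at its +y side; origin at the centre of its underside. A bystander on the table.
- grinder: Yellow pepper grinder, 56 mm across, 155 mm high; origin at the centre of its underside. A bystander on the table.
- bowl: Stainless steel bowl, 140 mm across, 55 mm high; origin at the centre of its underside. A bystander on the table, left of the rack.
Things that resemble listed ones, but are neither listed nor needed, are in the scene too. What is meant by the green_tin is not purple or yellow, and is the smaller of those in its own colour.

How it is judged (in metres and radians):
At the end, for the whole second after the job is handed in: Each tin is released and at rest in its own lane (green at y = +52.5 mm, red at y = -52.5 mm of the rack), its end within 7 mm of the back stop, standing flat on the tray floor, lid up (within 0.12 rad of the floor's normal) (x of green_tin_mid in the frame of rack between -0.037 and -0.02 m and y of green_tin_mid in the frame of rack between 0.0365 and 0.0685 m and z of green_tin_mid in the frame of rack between 0.03 and 0.041 m and angle between the z axis of each of green_tin_mid, red_tin_mid and the z axis of rack, either way round below 0.12 rad and angle between each of green_tin_mid, red_tin_mid's own z axis and vertical below 0.6 rad and linear speed of each of green_tin, red_tin below 0.02 m/s and x of red_tin_mid in the frame of rack between -0.037 and -0.02 m and y of red_tin_mid in the frame of rack between -0.0685 and -0.0365 m and z of red_tin_mid in the frame of rack between 0.03 and 0.041 m); the robot touches nothing.
It fails at once if the mug is pushed aside by more than 3 cm or tipped over (distance of mug from where it was at the start of the episode above 0.03 m or angle between mug's own z axis and vertical above 0.35 rad).
It fails at once if the pepper grinder is pushed aside by more than 3 cm or tipped over (distance of grinder from where it was at the start of the episode above 0.03 m or angle between grinder's own z axis and vertical above 0.35 rad).
It fails at once if the bowl is pushed aside by more than 3 cm or tipped over (distance of bowl from where it was at the start of the episode above 0.03 m or angle between bowl's own z axis and vertical above 0.35 rad).
It also fails if it takes over 51 s, if anything falls off the work surface, if the arm or the gripper's body presses on something with over 40 N, if the wrist force passes 120 N, or if a joint passes its speed limit or range.

## Working session

There is one attempt and no reset: what is moved stays moved. The work goes in short steps, Python scripts to look and compute and a tool call to move; the robot and the scene stay as the last step left them, time stands still between calls to the robot, and variables do not carry over. Pictures are saved under pics/ and viewed, at most 10 in all, crops included, and the job is handed in when it is done.

Besides the shell and the picture viewer there is one more tool, called after ">>>" as name(argument=value, ...), one argument or row to a line, values as JSON. apply_moves: Moves the arm, as the interface text tells. Its arguments: {"type":"object","properties":{"series":{"type":"array"},"grip_force":{"type":"number"}},"required":["series"]}

```bash
mkdir -p pics; cat > h.py <<'E'
import numpy as np, cv2
from rig import telemetry, get_image, env
def points(im):
    """world (or tool, for wrist) point per pixel from depth"""
    z=im["z_map"]; f=200/np.tan(np.radians(im["vertical_fov"]/2))
    v,u=np.mgrid[0:400,0:640]
    p=np.stack([(u-im["cx"])/f*z,-(v-im["cy"])/f*z,-z],-1)
    return p@np.array(im["attitude"]).T+np.array(im["eye"])
E
python3 - <<'E'
from h import *
for n in("scene","top"):
    im=get_image(n); print(n,{k:v for k,v in im.items() if k not in("frame","z_map")}, (im["z_map"]>0).mean())
    cv2.imwrite(f"pics/{n}0.png",im["frame"][:,:,::-1]); np.savez(f"{n}.npz",**im)
print(env.pinch_z, telemetry.observe())
E
```

```text
scene {'vertical_fov': 42.63173130430502, 'cx': 321.53464211231676, 'cy': 202.5779589565758, 'eye': array([ 1.50740203, -0.33961745,  1.15623646]), 'attitude': array([[ 0.34639486, -0.65212249,  0.67434921],
       [ 0.93806572,  0.23575108, -0.2538782 ],
       [ 0.00658112,  0.72052598,  0.69339671]])} 0.98317578125
top {'vertical_fov': 44.12970031670821, 'cx': 320.5200414375961, 'cy': 205.97749169154352, 'eye': array([0.24215252, 0.04585989, 1.47009283]), 'attitude': array([[ 1.93233538e-02,  9.73540303e-01, -2.27696920e-01],
       [-9.99806677e-01,  1.96435408e-02, -8.60088587e-04],
       [ 3.63544283e-03,  2.27669521e-01,  9.73731674e-01]])} 0.9961171875
0.0187 {'time_s': 0.1, 'q': array([ 6.21495551e+01,  2.18372100e+01,  7.43774761e+01,  2.32861166e-05,
        8.38578990e+01, -1.23347930e+01]), 'qvel': array([ 0.01795984, -0.05939851, -0.1859456 , -0.02135811,  0.03981254,
        0.04694841]), 'joint_efforts': array([ 3.01141023e-03, -4.49218619e+01, -2.31656653e+01, -1.98519797e-04,
        3.68009380e-03, -1.92998027e-05]), 'position': array([0.14699989, 0.52973329, 0.23079004]), 'tool_rot': array([[-9.63557322e-01,  2.67501285e-01, -5.92184524e-04],
       [ 2.67501803e-01,  9.63556709e-01, -1.11991996e-03],
       [ 2.71023343e-04, -1.23751750e-03, -9.99999198e-01]]), 'ft_force': array([-0.49817155,  0.53982933, -0.25343732]), 'wrist_torque': array([-0.03783824,  0.00027254, -0.0477143 ]), 'gripper_force': 0.0, 'grip_width': 0.0854853985552984}
```

View pics/scene0.png

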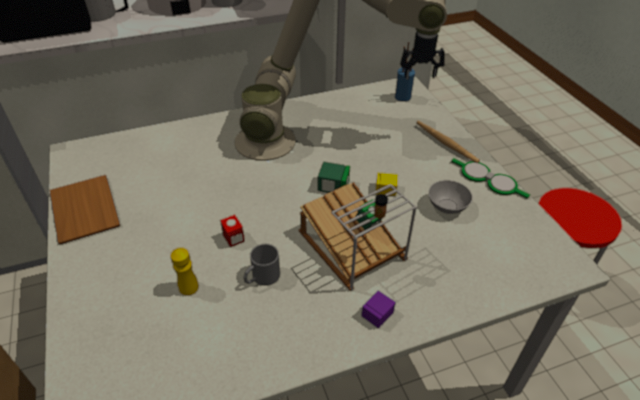

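View pics/top0.png

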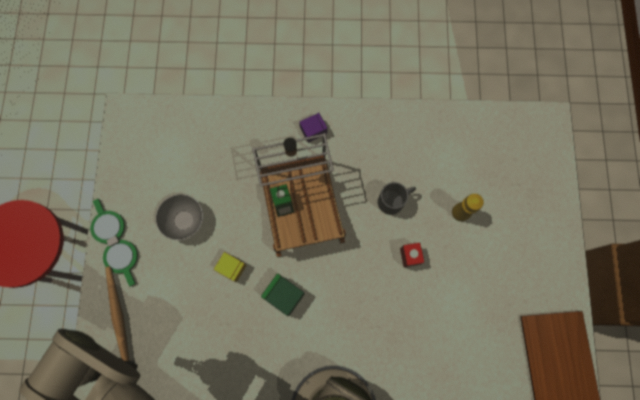

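In the scene view the red tin is at (232,230), the green tin on the rack under the shelf at about (368,215), the mug at (265,265) and the grinder at (185,272). In the top view the green candidates are a big green box at (283,294) on the table and a small one at (282,195) in the lane. The small one fits because it is the smaller green and on the rack. The red candidates are the box at (413,255) and the stool at (20,240), which is off the table, so the box is the tin.

```bash
python3 - <<'E'
from h import *
im=dict(np.load("top.npz")); P=points(im); hsv=cv2.cvtColor(im["frame"],cv2.COLOR_RGB2HSV); H,S,V=[hsv[...,i].astype(int) for i in range(3)]
cv2.imwrite("pics/crop.png",cv2.resize(im["frame"][120:320,220:490,::-1],None,fx=2.9,fy=2.9,interpolation=cv2.INTER_CUBIC))
def box(u0,v0,u1,v1):
    m=np.zeros((400,640),bool); m[v0:v1,u0:u1]=1; return m
def rect(name,m,zlo,zhi):
    m=m&(P[...,2]>zlo)&(P[...,2]<zhi); p=P[m]
    r=cv2.minAreaRect(p[:,:2].astype(np.float32)*1000); print(name,m.sum(),"rect",np.round(r[0],1),np.round(r[1],1),round(r[2],1),"med",np.round(np.median(p,0),4),"z%",np.round(np.percentile(p[:,2],[2,50,98]),4)); return p
rect("redtop",box(395,235,435,275),.05,.09)
rect("greenbig",box(255,265,310,325),.03,.2)
rect("mug",box(375,175,430,222),.08,.1)
rect("grinder",box(445,185,492,228),.1,.2)
rect("bowl",box(150,188,210,245),.03,.07)
rect("table",box(330,350,500,390),-.05,.05)
g=box(265,178,300,222)&(H>40)&(H<95)&(S>60); rect("green",g,.05,.3)
# rack floor plane: wood, RANSAC-ish
w=box(258,165,345,255)&(P[...,2]>.02)&(P[...,2]<.16)&(H<25)&(S>60)
p=P[w]; 
for k in range(8):
    c=p.mean(0); n=np.linalg.svd(p-c)[2][2]; n*=np.sign(n[2]); d=(p-c)@n; p=p[abs(d)<max(.004,1.5*d.std())]
print("plane",len(p),c,n,"slope",np.degrees(np.arccos(n[2])),"downhill yaw",np.degrees(np.arctan2(n[1],n[0])))
for s in(0,):
    q=P[w]; r=cv2.minAreaRect(q[:,:2].astype(np.float32)*1000); print("rackrect",r, cv2.boxPoints(r))
r=q
E
```

```text
redtop 394 rect [ 437.6 -220.6] [60.5 51.7] 10.0 med [ 0.4368 -0.2191  0.0703] z% [0.054  0.0703 0.0772]
greenbig 1016 rect [316.1 150.6] [95.9 82.3] 56.1 med [0.3147 0.1491 0.0681] z% [0.0579 0.0681 0.074 ]
mug 150 rect [ 603.6 -164.9] [79.1 78.5] 73.7 med [ 0.605  -0.1683  0.0888] z% [0.0803 0.0888 0.0959]
grinder 339 rect [ 574.1 -377.9] [48.  47.6] 65.1 med [ 0.5704 -0.372   0.147 ] z% [0.1021 0.147  0.1584]
bowl 596 rect [534.4 461.4] [140.  136.8] 20.5 med [0.5517 0.4899 0.0461] z% [0.0308 0.0461 0.0589]
table 6431 rect [ 114.5 -232.2] [107.  487.3] 1.1 med [ 0.1169 -0.2411  0.0006] z% [-0.0059  0.0006  0.0108]
green 310 rect [582.5 160.4] [64.5 48.6] 20.7 med [0.576  0.1594 0.1365] z% [0.1225 0.1365 0.1467]
plane 3225 [0.55752487 0.09192249 0.0772786 ] [0.29797983 0.07068677 0.95195136] slope 17.83333719082236 downhill yaw 13.345029439864632
rackrect ((581.821533203125, 103.85118865966797), (264.761962890625, 206.86227416992188), 13.041085243225098) [[429.51562  174.74295 ]
 [476.1941   -26.784035]
 [734.12744   32.959427]
 [687.449    234.48642 ]]
```

View pics/crop.png

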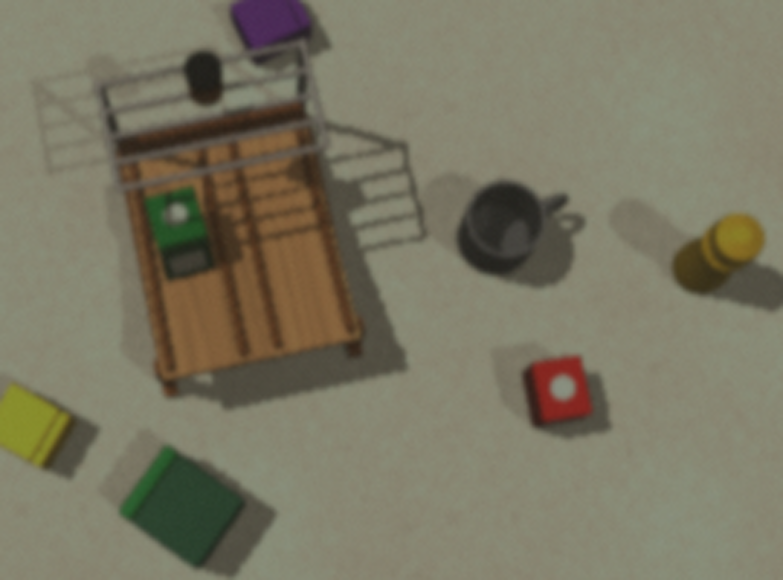

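The crop shows a single small upright green tin in the left lane at (178,235) and the red tin with white lid dot at (560,390). Both match the description; the large dark-green box at (183,507) does not.

```bash
cat >> h.py <<'E'
from scipy.spatial.transform import Rotation as Ro
O=np.array([.694,.130,.030]); YAW=13.1
def rackR(): return Ro.from_euler("z",YAW,degrees=True).as_matrix()@Ro.from_euler("y",18,degrees=True).as_matrix()
def rk(x,y,z): return O+rackR()@np.array([x,y,z])/1000
def toolR(zdir,ydir):
    z=np.array(zdir,float); z/=np.linalg.norm(z); y=np.array(ydir,float); y-=z*(y@z); y/=np.linalg.norm(y)
    return np.stack([np.cross(y,z),y,z],1)
def lean(yaw,deg,s=1):
    "fingers point down, tilted forward (along yaw) by deg; tool y to the left*s"
    a,b=np.radians(yaw),np.radians(deg); f=np.array([np.cos(a),np.sin(a),0])
    return toolR(np.sin(b)*f-np.cos(b)*np.array([0,0,1]), s*np.array([-f[1],f[0],0]))
def rows(R1,p1,n=None,R0=None,p0=None,step=45):
    o=telemetry.observe(); R0=o["tool_rot"] if R0 is None else R0; p0=o["position"] if p0 is None else p0
    d=R0.T@(np.asarray(p1)-p0)*1000; w=Ro.from_matrix(R0.T@R1).as_rotvec(degrees=True)
    n=n or int(np.ceil(max(np.linalg.norm(d)/step,np.linalg.norm(w)/9,1)))
    w/=n; v=np.linalg.solve(sum((Ro.from_rotvec(w*k,degrees=True).as_matrix() for k in range(n)),np.zeros((3,3))),d)
    print(n,"x",np.round(v,1),np.round(w,2))
def wristpoints():
    o=telemetry.observe(); im=get_image("wrist"); M=np.array(im["mount"])
    im["attitude"]=o["tool_rot"]@M[:3,:3]; im["eye"]=o["position"]+o["tool_rot"]@M[:3,3]; return im,points(im)
E
python3 - <<'E'
from h import *
im,P=wristpoints(); print(im["mount"],im["vertical_fov"],im["cx"],im["cy"])
print(rk(0,0,0),rk(-260,0,0),rk(-190,-52.5,0))
for s in(1,-1):
  R=lean(10,0,s); rows(R,[.40,-.20,.25]);  print(telemetry.observe()["tool_rot"].round(3).tolist())
  rows(R,[.40,-.22,.25],n=20)
E
```

```text
[[-1.77740425e-03  9.48079309e-01  3.18029031e-01  8.07747497e-02]
 [ 9.99998370e-01  1.78644405e-03  2.63217189e-04  6.16187771e-05]
 [-3.18590300e-04  3.18028980e-01 -9.48080939e-01 -1.44041920e-01]
 [ 0.00000000e+00  0.00000000e+00  0.00000000e+00  1.00000000e+00]] 68.4715893208942 323.8872326358268 199.48937960631213
[0.694 0.13  0.03 ] [0.45316039 0.07395487 0.11034442] [0.52990102 0.0379102  0.08871323]
18 x [-16.6 -39.9  -1. ] [-0.   -0.   -1.42]
[[-0.964, 0.267, -0.0], [0.267, 0.964, -0.001], [0.0, -0.001, -1.0]]
20 x [-15.  -37.   -0.9] [-0.   -0.   -1.28]
18 x [-56.5  17.9  -1.1] [-0.    0.    8.58]
[[-0.964, 0.267, -0.0], [0.267, 0.964, -0.001], [0.0, -0.001, -1.0]]
20 x [-52.1  16.5  -1. ] [-0.    0.    7.72]
```

```bash
python3 - <<'E'
from h import *
rows(lean(10,0),[.437,-.219,.17],n=24)
E
```

```text
24 x [-14.  -30.7   2.6] [-0.   -0.   -1.06]
```

>>> apply_moves(
  series=[
    [-14,-30.7,2.6,0,0,-1.06,1],
    [-14,-30.7,2.6,0,0,-1.06,1],
    [-14,-30.7,2.6,0,0,-1.06,1],
    [-14,-30.7,2.6,0,0,-1.06,1],
    [-14,-30.7,2.6,0,0,-1.06,1],
    [-14,-30.7,2.6,0,0,-1.06,1],
    [-14,-30.7,2.6,0,0,-1.06,1],
    [-14,-30.7,2.6,0,0,-1.06,1],
    [-14,-30.7,2.6,0,0,-1.06,1],
    [-14,-30.7,2.6,0,0,-1.06,1],
    [-14,-30.7,2.6,0,0,-1.06,1],
    [-14,-30.7,2.6,0,0,-1.06,1],
  ],
)

```text
time_s: 1.65
position: [0.2506, 0.1383, 0.2001]
tool_rot: [[-0.999, 0.048, 0.0], [0.048, 0.999, 0.0], [-0.0, 0.0, -1.0]]
ft_force: [1.1, 0.2, -0.2]
grip_width: 0.0857
gripper_force: 0.0
```

>>> apply_moves(
  series=[
    [-14,-30.7,2.6,0,0,-1.06,1],
    [-14,-30.7,2.6,0,0,-1.06,1],
    [-14,-30.7,2.6,0,0,-1.06,1],
    [-14,-30.7,2.6,0,0,-1.06,1],
    [-14,-30.7,2.6,0,0,-1.06,1],
    [-14,-30.7,2.6,0,0,-1.06,1],
    [-14,-30.7,2.6,0,0,-1.06,1],
    [-14,-30.7,2.6,0,0,-1.06,1],
    [-14,-30.7,2.6,0,0,-1.06,1],
    [-14,-30.7,2.6,0,0,-1.06,1],
    [-14,-30.7,2.6,0,0,-1.06,1],
    [-14,-30.7,2.6,0,0,-1.06,1],
  ],
)

```text
time_s: 3.15
position: [0.4378, -0.2199, 0.1686]
tool_rot: [[-0.985, -0.173, -0.0], [-0.173, 0.985, 0.0], [0.0, 0.0, -1.0]]
ft_force: [0.0, -0.6, -0.4]
grip_width: 0.0856
gripper_force: 0.0
```

```bash
python3 - <<'E'
from h import *
o=telemetry.observe(); print(o["time_s"],o["position"],o["tool_rot"].round(3).tolist(),o["q"].round(1))
im,P=wristpoints(); cv2.imwrite("pics/w1.png",im["frame"][:,:,::-1])
hsv=cv2.cvtColor(im["frame"],cv2.COLOR_RGB2HSV); H,S,V=[hsv[...,i].astype(int) for i in range(3)]
red=((H<10)|(H>170))&(S>110)&(P[...,2]>.063)&(P[...,2]<.08)
p=P[red]; r=cv2.minAreaRect(p[:,:2].astype(np.float32)*1000); print(red.sum(),r,np.median(p[:,2]))
E
```

```text
3.15 [ 0.43783858 -0.21986137  0.16863522] [[-0.985, -0.173, -0.0], [-0.173, 0.985, 0.0], [0.0, 0.0, -1.0]] [ -40.5   19.3   89.6    0.    71.1 -140.5]
2969 ((482.37310791015625, -81.91050720214844), (362.6153259277344, 71.21866607666016), 72.52074432373047) 0.0714728715386185
```

View pics/w1.png

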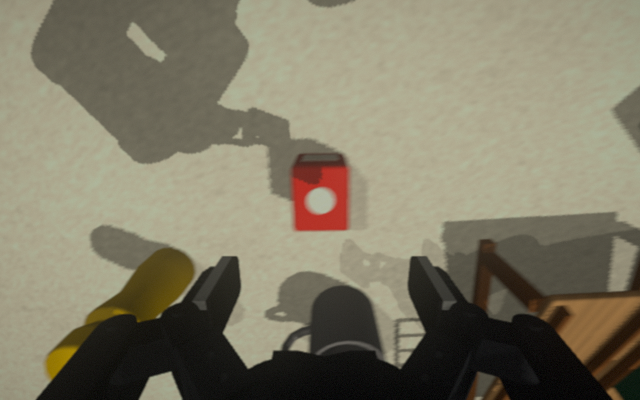

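The wrist view shows the red tin at (320,195) between the finger lines and almost aligned. The mug is at (340,320), the grinder at (130,310), and the rack at lower right.

```bash
python3 - <<'E'
from h import *
im,P=wristpoints()
hsv=cv2.cvtColor(im["frame"],cv2.COLOR_RGB2HSV); H,S,V=[hsv[...,i].astype(int) for i in range(3)]
red=((H<10)|(H>170))&(S>110)&(P[...,2]>.063)&(P[...,2]<.08); red[:150]=0; red[245:]=0; red[:,:270]=0; red[:,370:]=0
p=P[red]; r=cv2.minAreaRect(p[:,:2].astype(np.float32)*1000); print(red.sum(),r,np.median(p,0))
# same by rays cast onto the lid plane z=.07
f=200/np.tan(np.radians(im["vertical_fov"]/2)); v,u=np.nonzero(red)
d=np.stack([(u-im["cx"])/f,-(v-im["cy"])/f,-np.ones(len(u))],-1)@im["attitude"].T
q=im["eye"]+d*((.07-im["eye"][2])/d[:,2])[:,None]; r=cv2.minAreaRect(q[:,:2].astype(np.float32)*1000); print(r)
E
```

```text
3128 ((437.4967346191406, -221.17723083496094), (59.89921188354492, 48.82630157470703), 10.738741874694824) [ 0.43195112 -0.22214534  0.07142987]
((436.9231262207031, -221.41831970214844), (60.031883239746094, 49.04501724243164), 9.86799430847168)
```

>>> apply_moves(
  series=[
    [1,-1.3,35,0,0,0,1],
    [0,0,40,0,0,0,1],
    [0,0,40,0,0,0,1],
    [0,0,27,0,0,0,1],
    [0,0,0,0,0,0,0.3],
    [0,0,0,0,0,0,0.3],
    [0,0,0,0,0,0,0.3],
    [0,0,0,0,0,0,0.3],
  ],
  grip_force=40,
)

```text
time_s: 4.25
position: [0.4371, -0.2206, 0.0282]
tool_rot: [[-0.985, -0.172, 0.002], [-0.172, 0.985, -0.001], [-0.002, -0.002, -1.0]]
ft_force: [-0.7, 1.3, 6.8]
grip_width: 0.0495
gripper_force: 42.5
```

```bash
python3 - <<'E'
from h import *
o=telemetry.observe(); print(o["time_s"],o["position"],o["grip_width"],o["gripper_force"])
Rl=lean(10,0); Rt=toolR(-rackR()[:,2],rackR()[:,1])
p1=o["position"]+[0,0,.19]; rows(Rl,p1)
# waypoint above the lane (tin underside is TCP z-27 mm => TCP rack z = 27+clearance)
a=rk(-195,-52.5,107); print(a); rows(Rt,a,R0=Rl,p0=p1,n=8)
print((Rt.T@(rk(-195,-52.5,29)-a)*1000).round(1))
E
```

```text
4.25 [ 0.4371179  -0.22061197  0.0281931 ] 0.049497245472930884 42.51313269138336
5 x [ -0.  -0. -38.] [-0.02  0.02 -0.01]
[0.55747382 0.0443266  0.19202136]
8 x [-21.6  29.5   0.3] [ 0.06  2.25 -0.38]
[ 0.  0. 78.]
```

```bash
python3 - <<'E'
from h import *
Rl=lean(10,0); Rt=toolR(-rackR()[:,2],rackR()[:,1])
p1=np.array([.4371,-.2206,.2166]); a=rk(-218,-52.5,90); print(a); rows(Rt,a,R0=Rl,p0=p1,n=9)
E
```

```text
[0.53105221 0.03817809 0.18296079]
9 x [-16.3  26.1   1.5] [ 0.05  2.   -0.34]
```

>>> apply_moves(
  series=[
    [0,0,-38,0,0,0,0.3],
    [0,0,-38,0,0,0,0.3],
    [0,0,-38,0,0,0,0.3],
    [0,0,-38,0,0,0,0.3],
    [0,0,-38,0,0,0,0.3],
    [0,0,0,0,0,0,0.3],
  ],
)

```text
time_s: 5.0
position: [0.4373, -0.2209, 0.2197]
tool_rot: [[-0.985, -0.172, 0.005], [-0.172, 0.985, -0.004], [-0.004, -0.005, -1.0]]
ft_force: [-0.1, -0.2, -2.1]
grip_width: 0.0494
gripper_force: 42.8
```

>>> apply_moves(
  series=[
    [-16.3,26.1,1.5,0,2,-0.34,0.3],
    [-16.3,26.1,1.5,0,2,-0.34,0.3],
    [-16.3,26.1,1.5,0,2,-0.34,0.3],
    [-16.3,26.1,1.5,0,2,-0.34,0.3],
    [-16.3,26.1,1.5,0,2,-0.34,0.3],
    [-16.3,26.1,1.5,0,2,-0.34,0.3],
    [-16.3,26.1,1.5,0,2,-0.34,0.3],
    [-16.3,26.1,1.5,0,2,-0.34,0.3],
    [-16.3,26.1,1.5,0,2,-0.34,0.3],
    [0,0,0,0,0,0,0.3],
  ],
)

```text
time_s: 6.25
position: [0.5305, 0.0396, 0.1819]
tool_rot: [[-0.925, -0.227, -0.306], [-0.218, 0.974, -0.062], [0.312, 0.01, -0.95]]
ft_force: [0.1, -0.4, -1.6]
grip_width: 0.0497
gripper_force: 42.6
```

```bash
python3 - <<'E'
from h import *
o=telemetry.observe(); R=rackR(); print(o["time_s"],"rack coords",(R.T@(o["position"]-O)*1000).round(1),(R.T@o["tool_rot"]).round(3).tolist(),o["grip_width"],o["q"].round(0))
im,P=wristpoints(); cv2.imwrite("pics/w2.png",im["frame"][:,:,::-1])
E
```

```text
6.25 rack coords [-217.9  -51.    88.9] [[-1.0, -0.003, -0.003], [-0.003, 1.0, 0.009], [0.003, 0.009, -1.0]] 0.049707496251541715 [  -6.   31.   70.   -5.   97. -109.]
```

View pics/w2.png

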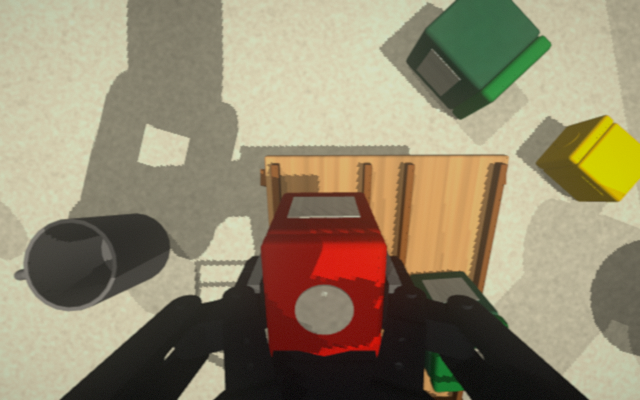

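The wrist view shows the held red tin upright at (325,270). The rack's high edge is at row 156, with rails at columns 275, 365, 407 and 498 near row 180. The green tin is at (445,320), upright. I'll check the rail positions against my rack frame.

```bash
python3 - <<'E'
from h import *
im,_=wristpoints(); R=rackR(); f=200/np.tan(np.radians(im["vertical_fov"]/2))
def cast(u,v,z):
    d=R.T@im["attitude"]@np.array([(u-im["cx"])/f,-(v-im["cy"])/f,-1]); e=R.T@(im["eye"]-O)*1000; return (e+d*(z-e[2])/d[2]).round(1)
g=cv2.cvtColor(im["frame"],cv2.COLOR_RGB2GRAY)
for v in(172,186): print(v,[(u,int(g[v,u])) for u in list(range(262,290,2))+list(range(355,375,2))+list(range(396,418,2))+list(range(488,512,2))])
for u,v in((275,180),(365,180),(407,180),(498,180)): print(cast(u,v,10))
print(cast(300,156,0),cast(480,156,0))
E
```

```text
172 [(262, 116), (264, 95), (266, 100), (268, 164), (270, 121), (272, 107), (274, 112), (276, 113), (278, 109), (280, 89), (282, 143), (284, 164), (286, 174), (288, 177), (355, 168), (357, 165), (359, 119), (361, 112), (363, 101), (365, 78), (367, 110), (369, 116), (371, 115), (373, 140), (396, 165), (398, 161), (400, 128), (402, 101), (404, 95), (406, 67), (408, 87), (410, 116), (412, 112), (414, 108), (416, 155), (488, 150), (490, 113), (492, 108), (494, 77), (496, 69), (498, 67), (500, 81), (502, 110), (504, 115), (506, 116), (508, 184), (510, 211)]
186 [(262, 115), (264, 94), (266, 81), (268, 103), (270, 116), (272, 110), (274, 78), (276, 73), (278, 72), (280, 63), (282, 77), (284, 93), (286, 92), (288, 99), (355, 167), (357, 157), (359, 113), (361, 110), (363, 88), (365, 85), (367, 111), (369, 112), (371, 112), (373, 148), (396, 164), (398, 148), (400, 104), (402, 98), (404, 73), (406, 69), (408, 108), (410, 115), (412, 110), (414, 136), (416, 163), (488, 110), (490, 101), (492, 71), (494, 67), (496, 66), (498, 91), (500, 116), (502, 113), (504, 132), (506, 204), (508, 211), (510, 214)]
[-241.1  -90.    10. ]
[-240.9  -19.4   10. ]
[-240.8   13.7   10. ]
[-240.6   85.7   10. ]
[-258.2  -70.7    0. ] [-257.9   73.7    0. ]
```

>>> apply_moves(
  series=[
    [0,-3,20,0,0,0,0.3],
    [0,0,20,0,0,0,0.3],
    [0,0,15,0,0,0,0.3],
    [0,0,2,0,0,0,0.3],
    [0,0,0,0,0,0,0.3],
  ],
)

```text
time_s: 6.98
position: [0.5144, 0.031, 0.1301]
tool_rot: [[-0.927, -0.223, -0.302], [-0.215, 0.975, -0.061], [0.308, 0.008, -0.951]]
ft_force: [-0.3, 0.3, -1.5]
grip_width: 0.0498
gripper_force: 42.6
```

>>> apply_moves(
  series=[
    [0,0,2,0,0,0,0.3],
    [0,0,0,0,0,0,0.3],
  ],
)

```text
time_s: 7.22
position: [0.5137, 0.0313, 0.1279]
tool_rot: [[-0.927, -0.224, -0.302], [-0.215, 0.975, -0.061], [0.308, 0.008, -0.951]]
ft_force: [0.1, 0.7, -1.8]
grip_width: 0.0498
gripper_force: 42.6
```

>>> apply_moves(
  series=[
    [0,0,2,0,0,0,0.3],
    [0,0,0,0,0,0,0.3],
  ],
)

```text
time_s: 7.48
position: [0.5129, 0.0313, 0.1257]
tool_rot: [[-0.926, -0.224, -0.303], [-0.215, 0.975, -0.061], [0.309, 0.008, -0.951]]
ft_force: [-0.2, 0.0, -1.5]
grip_width: 0.0497
gripper_force: 42.6
```

>>> apply_moves(
  series=[
    [0,0,1.5,0,0,0,0.3],
    [0,0,0,0,0,0,0.3],
  ],
)

```text
time_s: 7.72
position: [0.5128, 0.0312, 0.1249]
tool_rot: [[-0.927, -0.224, -0.302], [-0.215, 0.975, -0.062], [0.308, 0.008, -0.951]]
ft_force: [-0.2, 2.1, 5.0]
grip_width: 0.0497
gripper_force: 42.9
```

>>> apply_moves(
  series=[
    [0,0,1.5,0,0,0,0.3],
    [0,0,0,0,0,0,0.3],
  ],
)

```text
time_s: 7.98
position: [0.5128, 0.0312, 0.1248]
tool_rot: [[-0.927, -0.224, -0.3], [-0.215, 0.975, -0.062], [0.306, 0.007, -0.952]]
ft_force: [1.0, 2.6, 14.8]
grip_width: 0.05
gripper_force: 44.1
```

```bash
python3 - <<'E'
from h import *
o=telemetry.observe(); R=rackR(); print(o["time_s"],"rack coords",(R.T@(o["position"]-O)*1000).round(1),o["ft_force"],o["wrist_torque"])
E
```

```text
7.975 rack coords [-218.4  -55.1   28.7] [ 0.96113334  2.63083991 14.77744396] [ 0.11433931  0.62956412 -0.1343033 ]
```

>>> apply_moves(
  series=[
    [0,0,-2,0,0,0,0.3],
    [0,0,0,0,0,0,1],
    [0,0,0,0,0,0,1],
    [0,0,0,0,0,0,1],
    [0,0,-25,0,0,0,1],
    [0,0,-35,0,0,0,1],
    [0,0,-45,0,0,0,1],
    [0,0,0,0,0,0,1],
  ],
)

```text
time_s: 8.98
position: [0.5459, 0.0376, 0.2272]
tool_rot: [[-0.928, -0.224, -0.297], [-0.215, 0.975, -0.062], [0.303, 0.006, -0.953]]
ft_force: [0.4, -0.2, -0.9]
grip_width: 0.0857
gripper_force: 0.0
```

```bash
python3 - <<'E'
from h import *
o=telemetry.observe(); R=rackR(); print(o["time_s"],"rack coords",(R.T@(o["position"]-O)*1000).round(1))
Rp=lean(YAW,40); rows(Rp,rk(-285,-55,70),n=8)
print((Rp.T@(rk(-280,-55,23)-rk(-285,-55,70))*1000).round(1), "slope dir in tool",(Rp.T@R[:,0]).round(3), "floor normal",(Rp.T@R[:,2]).round(3))
im,P=wristpoints(); cv2.imwrite("pics/w3.png",im["frame"][:,:,::-1])
E
```

```text
8.975 rack coords [-218.   -56.4  136.5]
8 x [11.6  0.1  4.1] [ 0.04 -7.21 -0.03]
[37.2 -0.  29.1] slope dir in tool [-0.53   0.     0.848] floor normal [-0.848  0.    -0.53 ]
```

View pics/w3.png

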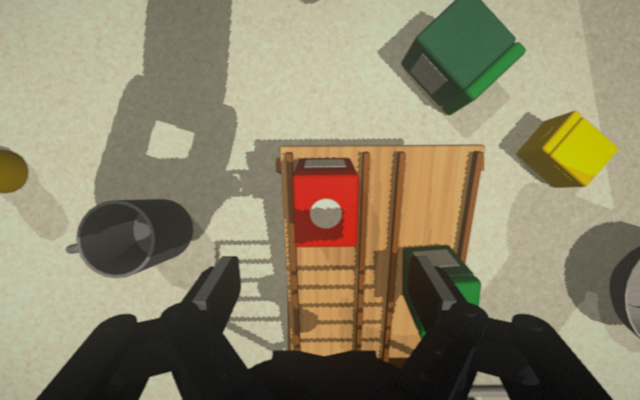

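The red tin stands in its lane at (326,200) between rails at columns 290 and 363, upright and straight. Next I lean the hand back behind it with the fingers shut.

>>> apply_moves(
  series=[
    [11.6,0.1,4.1,0,-7.21,0,0],
    [11.6,0.1,4.1,0,-7.21,0,0],
    [11.6,0.1,4.1,0,-7.21,0,0],
    [11.6,0.1,4.1,0,-7.21,0,0],
    [11.6,0.1,4.1,0,-7.21,0,0],
    [11.6,0.1,4.1,0,-7.21,0,0],
    [11.6,0.1,4.1,0,-7.21,0,0],
    [11.6,0.1,4.1,0,-7.21,0,0],
    [0,0,0,0,0,0,0],
  ],
)

```text
time_s: 10.15
position: [0.4624, 0.0226, 0.1834]
tool_rot: [[-0.77, -0.227, 0.596], [-0.169, 0.974, 0.152], [-0.615, 0.016, -0.788]]
ft_force: [-0.3, -0.4, 0.1]
grip_width: -0.0001
gripper_force: 0.0
```

```bash
python3 - <<'E'
from h import *
o=telemetry.observe(); R=rackR(); print(o["time_s"],"rack coords",(R.T@(o["position"]-O)*1000).round(1),o["q"].round(0),o["grip_width"])
Rp=lean(YAW,40); print((Rp.T@o["tool_rot"]).round(3).tolist())
rows(Rp,rk(-275,-55,23),n=2)
E
```

```text
10.15 rack coords [-285.1  -52.1   68.7] [ -25.    5.  118.   44.   34. -161.] -8.711826604282518e-05
[[0.999, -0.01, 0.036], [0.01, 1.0, 0.013], [-0.036, -0.013, 0.999]]
2 x [16.2 -1.7 16.8] [ 0.36 -1.03 -0.29]
```

>>> apply_moves(
  series=[
    [16,-1.7,17,0,0,0,0],
    [16,-1.7,17,0,0,0,0],
    [0,0,0,0,0,0,0],
  ],
)

```text
time_s: 10.52
position: [0.467, 0.027, 0.1526]
tool_rot: [[-0.782, -0.22, 0.583], [-0.169, 0.975, 0.142], [-0.599, 0.013, -0.8]]
ft_force: [-0.6, -0.4, 0.2]
grip_width: 0.0001
gripper_force: 0.0
```

```bash
python3 - <<'E'
from h import *
o=telemetry.observe(); R=rackR(); print(o["time_s"],"rack coords",(R.T@(o["position"]-O)*1000).round(1),o["q"].round(0),o["ft_force"])
Rp=lean(YAW,40); print((Rp.T@o["tool_rot"]).round(3).tolist())
rows(Rp,rk(-175,-55,23),n=8)
E
```

```text
10.525 rack coords [-270.4  -48.9   41.1] [ -23.    9.  120.   49.   29. -165.] [-0.5975979  -0.41160052  0.20861699]
[[0.998, -0.013, 0.055], [0.013, 1.0, 0.006], [-0.055, -0.005, 0.998]]
8 x [-4.8 -0.8 11.2] [ 0.04 -0.4  -0.09]
```

```bash
cat >> h.py <<'E'
RP=lean(YAW,40)@Ro.from_euler("z",90,degrees=True).as_matrix()
def st():
    o=telemetry.observe(); R=rackR(); print(o["time_s"],"rack",(R.T@(o["position"]-O)*1000).round(1),"q",o["q"].round(0),"F",(R.T@o["ft_force"]).round(1),"rot err",Ro.from_matrix(RP.T@o["tool_rot"]).as_rotvec(degrees=True).round(1)); return o
E
python3 - <<'E'
from h import *
st(); rows(RP,rk(-280,-55,40),n=10)
E
```

```text
10.525 rack [-270.4  -48.9   41.1] q [ -23.    9.  120.   49.   29. -165.] F [-0.7 -0.3 -0. ] rot err [  2.2   2.7 -89.2]
10 x [ 0.1 -1.  -0.8] [-0.22 -0.27  8.92]
```

>>> apply_moves(
  series=[
    [0.1,-1,-0.8,-0.2,-0.3,8.9,0],
    [0.1,-1,-0.8,-0.2,-0.3,8.9,0],
    [0.1,-1,-0.8,-0.2,-0.3,8.9,0],
    [0.1,-1,-0.8,-0.2,-0.3,8.9,0],
    [0.1,-1,-0.8,-0.2,-0.3,8.9,0],
    [0.1,-1,-0.8,-0.2,-0.3,8.9,0],
    [0.1,-1,-0.8,-0.2,-0.3,8.9,0],
    [0.1,-1,-0.8,-0.2,-0.3,8.9,0],
    [0.1,-1,-0.8,-0.2,-0.3,8.9,0],
    [0.1,-1,-0.8,-0.2,-0.3,8.9,0],
    [0,0,0,0,0,0,0],
  ],
)

```text
time_s: 11.9
position: [0.4586, 0.0182, 0.1558]
tool_rot: [[-0.227, 0.743, 0.63], [0.974, 0.179, 0.14], [-0.009, 0.645, -0.764]]
ft_force: [-0.8, 0.7, -0.3]
grip_width: -0.0004
gripper_force: 0.0
```

```bash
python3 - <<'E'
from h import *
st(); rows(RP,rk(-275,-54.5,17),n=3); 
print((RP.T@rackR()).round(3))
E
```

```text
11.9 rack [-281.   -55.6   40.9] q [-27.   8. 123.  59.  28. -89.] F [-0.6  0.8 -0.5] rot err [-0.2 -0.4 -0.4]
3 x [ 0.4 -5.7  5.9] [0.06 0.12 0.12]
[[-0.     1.    -0.   ]
 [ 0.53   0.     0.848]
 [ 0.848 -0.    -0.53 ]]
```

>>> apply_moves(
  series=[
    [0.4,-5.7,5.9,0,0.1,0.1,0],
    [0.4,-5.7,5.9,0,0.1,0.1,0],
    [0.4,-5.7,5.9,0,0.1,0.1,0],
    [0,0,0,0,0,0,0],
    [0,5.3,8.5,0,0,0,0],
    [0,5.3,8.5,0,0,0,0],
    [0,5.3,8.5,0,0,0,0],
    [0,5.3,8.5,0,0,0,0],
  ],
)

```text
time_s: 12.9
position: [0.4944, 0.0276, 0.1182]
tool_rot: [[-0.225, 0.744, 0.629], [0.974, 0.173, 0.145], [-0.001, 0.645, -0.764]]
ft_force: [-1.6, -0.8, 0.8]
grip_width: -0.0001
gripper_force: 0.6
```

```bash
python3 - <<'E'
from h import *
st(); rows(RP,rk(-95,-54.5,17),n=12)
E
```

```text
12.9 rack [-234.2  -54.5   16.6] q [-22.  17. 121.  72.  23. -99.] F [-1.9 -0.4  0.2] rot err [-0.2 -0.1  0. ]
12 x [0.  6.2 9.8] [ 0.01  0.01 -0.  ]
```

>>> apply_moves(
  series=[
    [0,6.2,9.8,0,0,0,0],
    [0,6.2,9.8,0,0,0,0],
    [0,6.2,9.8,0,0,0,0],
    [0,6.2,9.8,0,0,0,0],
    [0,6.2,9.8,0,0,0,0],
    [0,6.2,9.8,0,0,0,0],
  ],
)

```text
time_s: 13.65
position: [0.559, 0.0424, 0.0971]
tool_rot: [[-0.225, 0.744, 0.629], [0.974, 0.172, 0.145], [-0.001, 0.645, -0.764]]
ft_force: [-0.3, -0.4, 0.5]
grip_width: 0.0002
gripper_force: 0.2
```

```bash
python3 - <<'E'
from h import *
st(); rows(RP,rk(-80,-54.5,17),n=8)
im=get_image("scene"); cv2.imwrite("pics/s4.png",cv2.resize(im["frame"][120:300,200:470,::-1],None,fx=2.9,fy=2.9,interpolation=cv2.INTER_CUBIC))
E
```

```text
13.65 rack [-164.7  -54.7   17.1] q [-16.  24. 113.  72.  20. -94.] F [-0.5 -0.3  0.4] rot err [-0.2 -0.1  0.1]
8 x [0.  5.6 9. ] [ 0.02  0.01 -0.01]
```

View pics/s4.png

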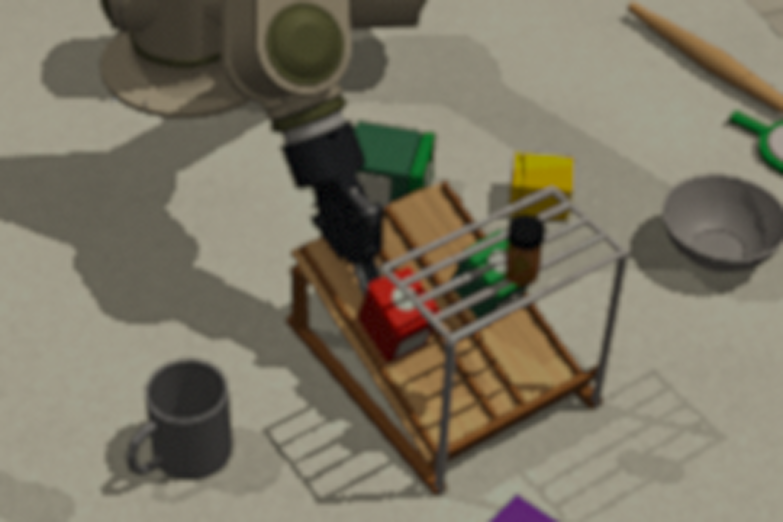

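The crop shows the red tin upright in its lane at (400,310), ahead of the fingertips. The wrist is clear of the shelf, so I'll push on.

>>> apply_moves(
  series=[
    [0,5.6,9,0,0,0,0],
    [0,5.6,9,0,0,0,0],
    [0,5.6,9,0,0,0,0],
    [0,5.6,9,0,0,0,0],
    [0,5.6,9,0,0,0,0],
    [0,5.6,9,0,0,0,0],
    [0,5.6,9,0,0,0,0],
    [0,5.6,9,0,0,0,0],
  ],
)

```text
time_s: 14.7
position: [0.6375, 0.0605, 0.071]
tool_rot: [[-0.225, 0.744, 0.629], [0.974, 0.172, 0.145], [-0.001, 0.645, -0.764]]
ft_force: [-0.6, -0.5, -0.1]
grip_width: 0.0003
gripper_force: 0.2
```

>>> apply_moves(
  series=[
    [0,1.6,2.5,0,0,0,0],
    [0,1.6,2.5,0,0,0,0],
  ],
)

```text
time_s: 14.95
position: [0.6425, 0.0617, 0.0695]
tool_rot: [[-0.225, 0.745, 0.629], [0.974, 0.172, 0.145], [-0.001, 0.645, -0.764]]
ft_force: [-0.8, 1.1, 0.5]
grip_width: 0.0
gripper_force: 0.3
```

```bash
python3 - <<'E'
from h import *
st()
E
```

```text
14.95 rack [-74.7 -54.8  17.2] q [-11.  32. 102.  62.  17. -80.] F [-0.7  1.2  0.3] rot err [-0.2 -0.1  0.1]
```

Now I creep forward in 2 mm steps until the tin meets the stop.

>>> apply_moves(
  series=[
    [0,1.1,1.7,0,0,0,0],
    [0,1.1,1.7,0,0,0,0],
  ],
)

```text
time_s: 15.2
position: [0.6462, 0.0625, 0.0683]
tool_rot: [[-0.225, 0.745, 0.629], [0.974, 0.172, 0.145], [-0.001, 0.645, -0.764]]
ft_force: [-0.1, -0.3, -0.7]
grip_width: -0.0001
gripper_force: 0.2
```

>>> apply_moves(
  series=[
    [0,1.1,1.7,0,0,0,0],
    [0,0,0,0,0,0,0],
  ],
)

```text
time_s: 15.45
position: [0.6482, 0.063, 0.0677]
tool_rot: [[-0.225, 0.744, 0.629], [0.974, 0.172, 0.145], [-0.001, 0.645, -0.764]]
ft_force: [0.1, -0.2, 1.3]
grip_width: 0.0001
gripper_force: 0.0
```

>>> apply_moves(
  series=[
    [0,1.1,1.7,0,0,0,0],
    [0,0,0,0,0,0,0],
  ],
)

```text
time_s: 15.7
position: [0.6501, 0.0634, 0.0672]
tool_rot: [[-0.225, 0.744, 0.629], [0.974, 0.172, 0.145], [-0.001, 0.645, -0.764]]
ft_force: [-0.2, 0.4, -0.6]
grip_width: -0.0002
gripper_force: 0.0
```

>>> apply_moves(
  series=[
    [0,1.1,1.7,0,0,0,0],
    [0,0,0,0,0,0,0],
  ],
)

```text
time_s: 15.95
position: [0.6519, 0.0639, 0.0665]
tool_rot: [[-0.225, 0.744, 0.629], [0.974, 0.172, 0.145], [-0.001, 0.645, -0.764]]
ft_force: [0.7, -0.3, -0.9]
grip_width: 0.0001
gripper_force: 0.0
```

>>> apply_moves(
  series=[
    [0,1.1,1.7,0,0,0,0],
    [0,0,0,0,0,0,0],
  ],
)

```text
time_s: 16.2
position: [0.6538, 0.0643, 0.0659]
tool_rot: [[-0.225, 0.744, 0.629], [0.974, 0.172, 0.145], [-0.001, 0.645, -0.764]]
ft_force: [0.8, -0.0, -0.7]
grip_width: 0.0001
gripper_force: 0.0
```

>>> apply_moves(
  series=[
    [0,1.1,1.7,0,0,0,0],
    [0,0,0,0,0,0,0],
  ],
)

```text
time_s: 16.45
position: [0.6549, 0.0643, 0.0655]
tool_rot: [[-0.224, 0.745, 0.628], [0.975, 0.172, 0.144], [-0.001, 0.645, -0.765]]
ft_force: [-10.4, -3.9, 8.1]
grip_width: -0.0003
gripper_force: 6.7
```

```bash
python3 - <<'E'
from h import *
st()
im,P=wristpoints(); cv2.imwrite("pics/w5.png",im["frame"][:,:,::-1])
E
```

```text
16.45 rack [-61.4 -55.1  17.4] q [-11.  33. 100.  60.  17. -77.] F [-13.   -1.4   4.3] rot err [-0.1 -0.1  0.1]
```

View pics/w5.png

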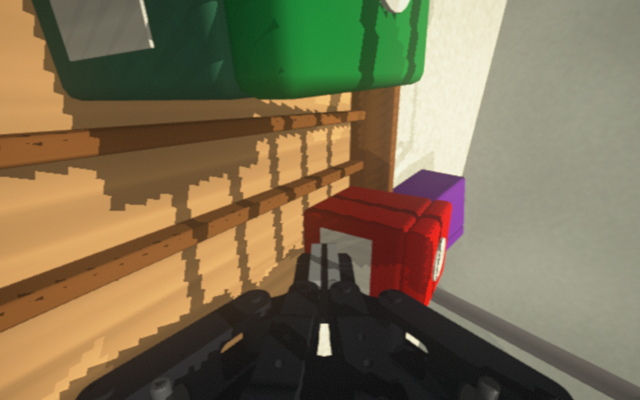

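The view shows the red tin at (370,245), flush at the stop and upright with the fingertip on its end. Force rose to 13 N, so it is seated. I back out up the slope and cross to the green lane.

>>> apply_moves(
  series=[
    [0,-5.3,-8.5,0,0,0,0],
    [0,-15.9,-25.4,0,0,0,0],
    [0,-15.9,-25.4,0,0,0,0],
    [0,-15.9,-25.4,0,0,0,0],
    [0,-15.9,-25.4,0,0,0,0],
    [0,-15.9,-25.4,0,0,0,0],
    [0,-15.9,-25.4,0,0,0,0],
    [0,25,-16,0,0,0,0],
    [35,0,0,0,0,0,0],
    [35,0,0,0,0,0,0],
    [35,0,0,0,0,0,0],
    [0,0,0,0,0,0,0],
  ],
)

```text
time_s: 18.0
position: [0.4633, 0.1304, 0.1517]
tool_rot: [[-0.229, 0.744, 0.628], [0.973, 0.175, 0.147], [-0.001, 0.645, -0.764]]
ft_force: [0.6, -0.0, 0.8]
grip_width: -0.0003
gripper_force: 0.0
```

```bash
python3 - <<'E'
from h import *
st(); R=rackR(); im=get_image("top"); P=points(im)
hsv=cv2.cvtColor(im["frame"],cv2.COLOR_RGB2HSV); H,S,V=[hsv[...,i].astype(int) for i in range(3)]
Q=(P-O)@R*1000
for n,m in(("green",(H>40)&(H<95)&(S>60)),("red",((H<10)|(H>170))&(S>110))):
    k=m&(abs(Q[...,1])<95)&(Q[...,0]>-260)&(Q[...,0]<20)&(Q[...,2]>55)&(Q[...,2]<90); print(n,k.sum(),np.percentile(Q[k],[3,50,97],axis=0).round(1).tolist())
rows(RP,rk(-205,50.5,17),n=6)
E
```

```text
18.0 rack [-251.2   52.7   46.4] q [ -5.  11. 121.  50.  15. -63.] F [ 0.3 -0.2  0.9] rot err [-0.2  0.1 -0.1]
green 288 [[-155.5, 31.8, 57.0], [-136.4, 55.2, 70.4], [-100.1, 77.1, 75.6]]
red 180 [[-60.3, -78.8, 57.1], [-37.9, -53.4, 69.7], [-2.8, -31.4, 75.2]]
6 x [-0.1 -0.1  9.1] [0.03 0.   0.01]
```

```bash
python3 - <<'E'
import re
s=open("h.py").read().replace("RP=lean(YAW,40)","RP=lean(YAW,37)"); open("h.py","w").write(s)
from h import *
st(); rows(RP,rk(-205,51,17),n=7); print((RP.T@rackR()).round(3))
E
```

```text
18.05 rack [-250.8   51.4   46.6] q [ -5.  11. 121.  50.  15. -63.] F [-0.2 -0.6  0.2] rot err [-3.2 -0.  -0.1]
7 x [-0.1  0.   7.8] [0.45 0.   0.01]
[[-0.     1.    -0.   ]
 [ 0.574  0.     0.819]
 [ 0.819 -0.    -0.574]]
```

>>> apply_moves(
  series=[
    [0,0,7.8,0.45,0,0,0],
    [0,0,7.8,0.45,0,0,0],
    [0,0,7.8,0.45,0,0,0],
    [0,0,7.8,0.45,0,0,0],
    [0,0,7.8,0.45,0,0,0],
    [0,0,7.8,0.45,0,0,0],
    [0,0,7.8,0.45,0,0,0],
    [0,0,0,0,0,0,0],
    [0,5.7,8.2,0,0,0,0],
    [0,5.7,8.2,0,0,0,0],
  ],
)

```text
time_s: 19.3
position: [0.517, 0.1404, 0.1029]
tool_rot: [[-0.225, 0.778, 0.587], [0.974, 0.18, 0.135], [-0.001, 0.603, -0.798]]
ft_force: [0.1, -0.6, 0.1]
grip_width: 0.0001
gripper_force: 0.0
```

```bash
python3 - <<'E'
from h import *
st(); rows(RP,rk(-80,51,17),n=11)
E
```

```text
19.3 rack [-184.2   50.3   16.8] q [ -2.  21. 115.  48.  12. -59.] F [-0.1 -0.6  0.1] rot err [-0.1 -0.1  0.1]
11 x [0.1 5.4 7.8] [ 0.    0.01 -0.  ]
```

>>> apply_moves(
  series=[
    [0.1,5.4,7.8,0,0,0,0],
    [0.1,5.4,7.8,0,0,0,0],
    [0.1,5.4,7.8,0,0,0,0],
    [0.1,5.4,7.8,0,0,0,0],
    [0.1,5.4,7.8,0,0,0,0],
    [0.1,5.4,7.8,0,0,0,0],
  ],
)

```text
time_s: 20.05
position: [0.5694, 0.1532, 0.0849]
tool_rot: [[-0.225, 0.778, 0.587], [0.974, 0.18, 0.135], [-0.001, 0.602, -0.798]]
ft_force: [-0.1, 0.1, 0.7]
grip_width: 0.0001
gripper_force: 0.3
```

```bash
python3 - <<'E'
from h import *
st(); rows(RP,rk(-80,51,17),n=6)
E
```

```text
20.05 rack [-127.4   50.9   16.3] q [  0.  27. 108.  40.  12. -50.] F [-0.3  0.1  0.7] rot err [-0.  -0.1  0.1]
6 x [0.  4.6 6.4] [ 0.    0.01 -0.01]
```

>>> apply_moves(
  series=[
    [0,4.6,6.4,0,0,0,0],
    [0,4.6,6.4,0,0,0,0],
    [0,4.6,6.4,0,0,0,0],
    [0,4.6,6.4,0,0,0,0],
    [0,4.6,6.4,0,0,0,0],
    [0,4.6,6.4,0,0,0,0],
    [0,1.7,2.5,0,0,0,0],
    [0,1.7,2.5,0,0,0,0],
    [0,1.7,2.5,0,0,0,0],
  ],
)

```text
time_s: 21.18
position: [0.6213, 0.1652, 0.0681]
tool_rot: [[-0.225, 0.778, 0.587], [0.974, 0.18, 0.135], [-0.001, 0.602, -0.798]]
ft_force: [0.2, 0.1, 1.4]
grip_width: -0.0004
gripper_force: 0.4
```

```bash
python3 - <<'E'
from h import *
st()
E
```

```text
21.175 rack [-71.6  50.7  16.9] q [  2.  32. 100.  32.  13. -40.] F [-0.2  0.1  1.4] rot err [-0.  -0.1  0.1]
```

>>> apply_moves(
  series=[
    [0,1.15,1.65,0,0,0,0],
    [0,1.15,1.65,0,0,0,0],
    [0,1.15,1.65,0,0,0,0],
    [0,0,0,0,0,0,0],
  ],
)

```text
time_s: 21.68
position: [0.6268, 0.1665, 0.0661]
tool_rot: [[-0.225, 0.778, 0.587], [0.974, 0.18, 0.135], [-0.001, 0.602, -0.799]]
ft_force: [-0.3, -0.2, -0.7]
grip_width: 0.0
gripper_force: 0.0
```

>>> apply_moves(
  series=[
    [0,1.15,1.65,0,0,0,0],
    [0,0,0,0,0,0,0],
  ],
)

```text
time_s: 21.92
position: [0.6287, 0.1669, 0.0655]
tool_rot: [[-0.225, 0.778, 0.587], [0.974, 0.18, 0.135], [-0.001, 0.602, -0.799]]
ft_force: [0.0, -1.2, 0.1]
grip_width: -0.0004
gripper_force: 0.0
```

>>> apply_moves(
  series=[
    [0,1.15,1.65,0,0,0,0],
    [0,0,0,0,0,0,0],
  ],
)

```text
time_s: 22.18
position: [0.6298, 0.1671, 0.0651]
tool_rot: [[-0.225, 0.778, 0.586], [0.974, 0.18, 0.135], [-0.001, 0.601, -0.799]]
ft_force: [-7.6, -3.8, 6.0]
grip_width: -0.0002
gripper_force: 5.1
```

```bash
python3 - <<'E'
from h import *
st()
E
```

```text
22.175 rack [-62.3  50.7  16.6] q [  2.  33.  99.  30.  13. -39.] F [-9.7 -2.   3.1] rot err [ 0.  -0.1  0.1]
```

Contact came at 10 N at nearly the same x as for the red tin. I retreat and check.

>>> apply_moves(
  series=[
    [0,-5.7,-8.2,0,0,0,0],
    [0,-17.2,-24.6,0,0,0,0],
    [0,-17.2,-24.6,0,0,0,0],
    [0,-17.2,-24.6,0,0,0,0],
    [0,-17.2,-24.6,0,0,0,0],
    [0,-17.2,-24.6,0,0,0,0],
    [0,-17.2,-24.6,0,0,0,0],
    [0,0,-30,0,0,0,0],
    [0,0,-30,0,0,0,0],
    [0,0,0,0,0,0,0],
  ],
)

```text
time_s: 23.42
position: [0.4188, 0.1185, 0.1732]
tool_rot: [[-0.225, 0.776, 0.59], [0.974, 0.18, 0.134], [-0.002, 0.605, -0.796]]
ft_force: [0.8, 0.1, 0.5]
grip_width: -0.0002
gripper_force: 0.0
```

```bash
python3 - <<'E'
from h import *
st(); R=rackR(); im=get_image("top"); P=points(im)
hsv=cv2.cvtColor(im["frame"],cv2.COLOR_RGB2HSV); H,S,V=[hsv[...,i].astype(int) for i in range(3)]
Q=(P-O)@R*1000
for n,m in(("green",(H>40)&(H<95)&(S>60)),("red",((H<10)|(H>170))&(S>110))):
    k=m&(abs(Q[...,1])<95)&(Q[...,0]>-260)&(Q[...,0]<20)&(Q[...,2]>55)&(Q[...,2]<90); print(n,k.sum(),np.percentile(Q[k],[3,50,97],axis=0).round(1).tolist())
im=get_image("scene"); cv2.imwrite("pics/s6.png",cv2.resize(im["frame"][120:300,200:470,::-1],None,fx=2.9,fy=2.9,interpolation=cv2.INTER_CUBIC))
E
```

```text
23.425 rack [-301.6   51.1   52.5] q [ -7.   3. 123.  34.  22. -48.] F [ 0.6 -0.1  0.8] rot err [-0.2 -0.2  0. ]
green 190 [[-60.5, 29.2, 56.4], [-40.0, 52.6, 70.0], [-3.0, 74.5, 75.6]]
red 183 [[-60.5, -78.6, 56.7], [-38.0, -55.6, 69.3], [-1.8, -31.7, 75.4]]
```

View pics/s6.png

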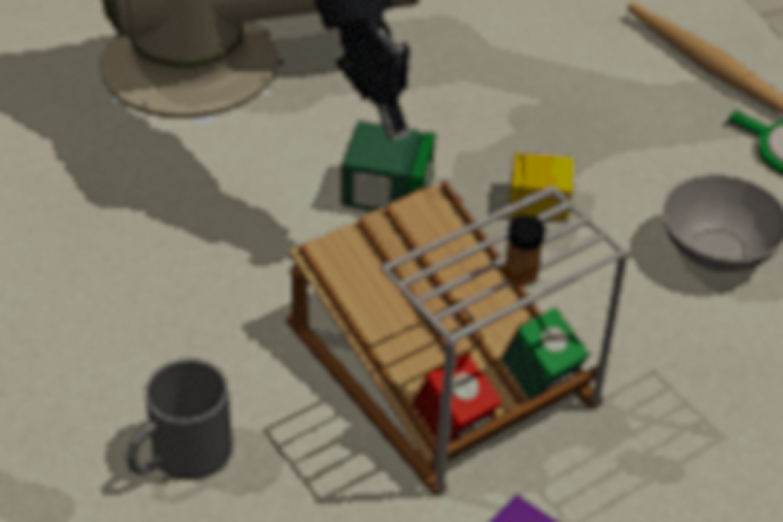

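Both tins, red at (458,395) and green at (548,350), stand upright against the stop in their lanes. The hand is clear and the bystanders are unmoved.

```bash
python3 -c "
from rig import env
print(env.close_job())"
```

```text
the job is handed in; nothing more can be done
None
```

I handed the job in at about 23.5 s: the last camera check showed the red and green tins upright against the back stop in their own lanes, with the mug, grinder and bowl untouched; no verdict was returned.

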